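# Put the blue screw pots back in their caddy

## Task

Clear up after the phone repair: gather the four blue screw pots into the blue caddy, each upright in the recess of its own size, the widest pot in the widest recess and so on down to the thinnest in the smallest. The two tall blue pots have been left standing inside the two wide ones, so pull them apart and give each its own recess. The grey pots belong to another job: leave them standing where they are.

Things in the scene. Friction and masses are not known exactly. Their poses are not given: they have to be found in the camera images.
- blue_dish: The widest and lowest blue screw pot: rim 64 mm across, foot 58 mm, 32 mm high, about 60 g. Stands on the bench, always with one of the two tall blue pots (blue_cup or blue_vial) standing inside it at the start. Round, open, wall 3 mm, floor 5 mm thick, sides upright over the upper two thirds. Loose. Origin: centre of the underside, z up.
- blue_bowl: The second widest blue screw pot: rim 50 mm across, foot 45 mm, 38 mm high, about 50 g. Stands on the bench, always with the other tall blue pot standing inside it at the start. Round, open, wall 3 mm, floor 5 mm thick, sides upright over the upper two thirds. Loose. Origin: centre of the underside, z up.
- blue_cup: The thicker of the two tall blue pots: rim 36 mm across, foot 30 mm, 60 mm high, about 35 g. At the start it stands loosely inside blue_dish or blue_bowl and sticks out above that pot's rim (by 33 or 27 mm). Round, open, wall 3 mm, floor 5 mm thick, sides upright over the upper two thirds. Loose. Origin: centre of the underside, z up.
- blue_vial: The thinner of the two tall blue pots: rim 26 mm across, foot 22 mm, 66 mm high, about 25 g. At the start it stands loosely inside blue_dish or blue_bowl, sticking out 39 or 33 mm. Round, open, wall 3 mm, floor 5 mm thick, sides upright over the upper two thirds. Loose. Origin: centre of the underside, z up.
- grey_dish: Look-alike of another job: same shape and size as blue_dish (64 mm across, 32 mm high), but grey and empty, standing on the bench. Stays where it is. Loose. Origin: centre of the underside, z up.
- grey_cup: Look-alike of another job: same shape and size as blue_cup (36 mm across, 60 mm high), but grey, standing on the bench. Stays where it is. Loose. Origin: centre of the underside, z up.
- well_dish: Fixed white plate 88 x 88 x 12 mm in the blue caddy, with a round, black-floored recess in its middle. Origin: centre of the underside; z up, x across the row of plates, y along it. Recess floor 6 mm above the origin. Recess 76 mm wide, the largest: for blue_dish. The four plates stand in a row, 90 mm centre to centre, in shuffled order; the whole caddy's place and angle vary.
- well_bowl: Fixed white plate 88 x 88 x 12 mm in the blue caddy, with a round, black-floored recess in its middle. Origin: centre of the underside; z up, x across the row of plates, y along it. Recess floor 6 mm above the origin. Recess 58 mm wide, second largest: for blue_bowl. The caddy is fixed, 370 mm along the row, 100 mm across; long walls level with the plates' tops.
- well_cup: Fixed white plate 88 x 88 x 12 mm in the blue caddy, with a round, black-floored recess in its middle. Origin: centre of the underside; z up, x across the row of plates, y along it. Recess floor 6 mm above the origin. Recess 46 mm wide, third: for blue_cup. The caddy's two short ends have black grips, 49 mm high above the bench.
- well_vial: Fixed white plate 88 x 88 x 12 mm in the blue caddy, with a round, black-floored recess in its middle. Origin: centre of the underside; z up, x across the row of plates, y along it. Recess floor 6 mm above the origin. Recess 36 mm wide, the smallest: for blue_vial. The bench is 5 mm below the plates' undersides.
There are look-alikes about, which are no part of the job. Leave any black, brown or orange look-alike of the blue_vial alone.

How it is judged:
At the end, for the whole second after the job is handed in: Each blue pot upright (0.12 rad), at rest and released on the floor of its own recess (underside 3 to 9.5 mm above the plate's underside), centre within 12 mm of the recess's; both grey pots upright (0.3 rad), within 30 mm of their start (horizontal distance between blue_dish and well_dish below 0.012 m and z of blue_dish in the frame of well_dish between 0.003 and 0.0095 m and angle between each of blue_dish, blue_bowl, blue_cup, blue_vial's own z axis and vertical below 0.12 rad and linear speed of each of blue_dish, blue_bowl, blue_cup, blue_vial below 0.02 m/s and horizontal distance between blue_bowl and well_bowl below 0.012 m and z of blue_bowl in the frame of well_bowl between 0.003 and 0.0095 m and horizontal distance between blue_cup and well_cup below 0.012 m and z of blue_cup in the frame of well_cup between 0.003 and 0.0095 m and horizontal distance between blue_vial and well_vial below 0.012 m and z of blue_vial in the frame of well_vial between 0.003 and 0.0095 m and distance of each of grey_dish, grey_cup from where it was at the start of the episode below 0.03 m and angle between each of grey_dish, grey_cup's own z axis and vertical below 0.3 rad); the robot touches nothing.
It fails at once if a grey pot is moved by more than 30 mm or knocked over (not (distance of grey_dish from where it was at the start of the episode below 0.03 m) or not (distance of grey_cup from where it was at the start of the episode below 0.03 m) or angle between any of grey_dish, grey_cup's own z axis and vertical above 0.5 rad).
It also fails if it takes over 104 s, if anything falls off the work surface, if the arm or the gripper's body presses on something with over 40 N, if the wrist force passes 120 N, or if a joint passes its speed limit or range.

## Robot

A 6-joint arm with a two-finger parallel gripper is mounted at the origin on the work surface. World frame = base frame: x ahead of the robot, y to its left, z up, the work surface at z = 0. Lengths are in m, angles in rad, forces in N, time in s.
With the tool pointing down it reaches from about 0.425 to 0.95 m from the base axis. Payload 3.5 kg.
Tool frame: the origin (TCP) lies between the finger pads; the fingertips stand 22 mm ahead of it and the grasp point (between the pads) lies 3 mm ahead of it (ctrl.nose_length is the z of the fingertips in the tool frame, in m); z points along the fingers, y is the line along which they close (so a half turn about z gives the same grasp; the last joint's range is limited). The gripper opens to 85 mm and grips with 20 to 120 N. Pads are 22 mm wide; open, the fingers measure 114 mm over their backs; the gripper's body (76 mm by 85 mm) begins 54 mm behind the grasp point. The pads swing forward as they close: fully open they stand 13 mm farther back than shut.
Start: joints at [1.015, 0.286, 1.577, -0, 1.279, -0.15], TCP at [0.266, 0.62, 0.253] pointing down, gripper open.
Joint ranges: [-2.77, 2.77], [-0.9, 2.22], [0.21, 2.48], [-1.53, 4.67], [0.24, 2.81], [-2.84, 2.84]. Speed limits (rad/s): [2.79, 2.79, 3.14, 3.14, 3.14, 3.14].

## Interface

Orientations are given as a unit quaternion [x, y, z, w].
In Python, from plant import ctrl gives the robot as it stands. The module is installed in compiled form; this text tells all that it offers.
- The arm moves only by the tool send_rows, never from a script. Its argument "rows" is text: rows parted by semicolons, each of 7 numbers parted by spaces: the turn, a rotation vector about the tool's x, y, z in fractions of the full range, 1 being 120 degrees, then the shift along the tool's x, y, z in normalised numbers (1 is 400 mm), then the opening, from -1 (shut) to 1 (fully open). A call has 1 to 8 rows; each row is the pose to reach, as a shift and turn from the pose commanded when the call began, along the tool's axes at that moment; what a row does not reach only later rows make up. A row lasts 1/8 s, in which the tool goes at most 62.5 mm and 10.7 degrees, less where a joint would pass 70% of its speed; a pose out of reach is approached as far as the arm can. No shift or turn number may pass 1 either way. A call with a gripper value outside its range is refused whole. The fingers move at their own pace and stop on an object; "grip_force" is the grip in N (left out, the last holds). Time passes only in rows, so rows that repeat a pose let the fingers close. It gives the time, the measured TCP pose, the force, the opening and the grip force at its end, in the units of the state.
- ctrl.get_state(): the state, without advancing time (a new reading comes with each control period).
- ctrl.read_camera(name): name is "scene" or "side" or "wrist"; returns a dict with "color" (384x512x3 uint8, red, green, blue), "fx", "fy", "cx", "cy" (pixels), "D" ([k1, k2, p1, p2, k3] as OpenCV has them; the pictures are not rectified), "extrinsics" (4x4, takes a point from world to camera coordinates). Camera axes: x right, y down, z forward; pixel columns grow to the right and rows downward; lengths in m; the calibration is good to about 2 mm. A picture is of the moment at which its call begins. There is no depth.
- ctrl.sign_off(): hands the job in; it is judged then, once.
Trained networks look in a picture, given as the dict that the camera call returned (one of the last four; its "shot" number tells which), for a name from the list of things; names that differ only in an ending like _2 or _b are one class to them, and where a whole thing is asked for, a point or a joint stands for the part that bears it (a point fixed in the world has none). Each returns a list of dicts, best first, with "p" (0 to 1); they miss things now and then, are a little off and sometimes report something else, mostly with a low value. They report only what shows in the picture. A call takes as long as a camera call. They do not tell look-alikes from the thing itself.
- ctrl.look_for(picture, target): "position" ([x, y, z] in m, in the coordinates of the camera as it stood for that picture, good to about 4 mm: the middle of the surface that is visible of it).
The state is a dict: "time": time; "qpos": joint angles; "dq": joint speeds; "joint_efforts": joint torques, N m; "eef_pos": TCP position; "tcp_rot": TCP orientation; "contact_force": force on the tool from outside, world axes, zero at the start; "wrist_torque": the same for the moment, N m; "opening": opening from 0.0 (shut) to 1.0 (fully open); "finger_force": force on a finger pad.
Only numpy, scipy, OpenCV 4.12 (cv2) and the standard library are available. Lean on these libraries where they do the work, as an engineer would, in place of code of your own. Each camera call takes 0.05 s, during which the arm holds its last target. There are 200 camera calls.

## Working session

There is one attempt and no reset: what is moved stays moved. The work goes in short steps, Python scripts to look and compute and a tool call to move; the robot and the scene stay as the last step left them, time stands still between calls to the robot, and variables do not carry over. Pictures are saved under pics/ and viewed, at most 16 in all, crops included, and the job is handed in when it is done.

Besides the shell and the picture viewer there is one more tool, called by a JSON object that holds its "op" and its "data". send_rows: Moves the arm, as the interface text tells. Its arguments: {"type":"object","properties":{"rows":{"type":"string"},"grip_force":{"type":"number"}},"required":["rows"]}

```bash
mkdir -p pics; cat > h.py <<'E'
import numpy as np, cv2
from plant import ctrl
from scipy.spatial.transform import Rotation as R
def save(p,n): cv2.imwrite(f'pics/{n}.png',p['color'][:,:,::-1])
def toworld(p,c):
    E=np.array(p['extrinsics']); return E[:3,:3].T@(np.array(c)-E[:3,3])
def proj(p,w):
    E=np.array(p['extrinsics']); K=np.array([[p['fx'],0,p['cx']],[0,p['fy'],p['cy']],[0,0,1]])
    return cv2.projectPoints(np.array(w,float).reshape(-1,1,3),cv2.Rodrigues(E[:3,:3])[0],E[:3,3],K,np.array(p['D']))[0].reshape(-1,2)
def ray(p,uv,z):
    """world point at height z seen at pixel uv"""
    E=np.array(p['extrinsics']); K=np.array([[p['fx'],0,p['cx']],[0,p['fy'],p['cy']],[0,0,1]])
    n=cv2.undistortPoints(np.array([[uv]],float),K,np.array(p['D']))[0,0]
    d=E[:3,:3].T@np.array([n[0],n[1],1]); o=-E[:3,:3].T@E[:3,3]
    return o+d*(z-o[2])/d[2]
E
python3 - <<'E'
from h import *
s=ctrl.get_state(); print({k:np.round(v,3) for k,v in s.items()}, ctrl.nose_length)
ims=[]
for n in ['scene','side']:
    p=ctrl.read_camera(n); ims.append(p['color'])
    save(p,n+'0')
    for t in ['blue_dish','blue_bowl','blue_cup','blue_vial','grey_dish','grey_cup','well_dish','well_bowl','well_cup','well_vial']:
        for d in ctrl.look_for(p,t)[:3]:
            w=toworld(p,d['position']); print(n,t,round(d['p'],2),np.round(w,3),np.round(proj(p,w)[0]))
E
```

```text
{'time': np.float64(0.0), 'qpos': array([ 1.015,  0.287,  1.578, -0.   ,  1.279, -0.15 ]), 'dq': array([ 0.001,  0.001, -0.002, -0.001,  0.   , -0.001]), 'joint_efforts': array([ 1.0000e-03, -4.0600e+01, -2.9262e+01, -0.0000e+00,  6.0000e-03,
       -0.0000e+00]), 'eef_pos': array([0.266, 0.62 , 0.252]), 'tcp_rot': array([ 0.202,  0.979, -0.001, -0.   ]), 'contact_force': array([ 0.236,  0.17 , -0.318]), 'wrist_torque': array([-0.03 ,  0.046, -0.037]), 'finger_force': np.float64(0.0), 'opening': np.float64(1.001)} 0.022
scene blue_dish 0.85 [ 0.477 -0.205  0.021] [147. 204.]
scene blue_bowl 0.8 [ 0.469 -0.086  0.026] [205. 191.]
scene blue_cup 0.69 [0.629 0.116 0.01 ] [323. 239.]
scene blue_cup 0.68 [ 0.468 -0.201  0.045] [146. 192.]
scene blue_vial 0.82 [ 0.466 -0.08   0.063] [206. 176.]
scene blue_vial 0.74 [0.529 0.069 0.045] [286. 193.]
scene blue_vial 0.7 [ 0.538 -0.058  0.05 ] [224. 204.]
scene grey_dish 0.6 [0.419 0.062 0.017] [268. 169.]
scene grey_cup 0.71 [0.441 0.214 0.044] [337. 156.]
scene well_dish 0.77 [ 0.651 -0.161  0.013] [177. 275.]
scene well_bowl 0.86 [0.631 0.111 0.01 ] [321. 240.]
scene well_cup 0.6 [ 0.647 -0.069  0.019] [229. 261.]
scene well_vial 0.86 [0.643 0.025 0.018] [279. 250.]
scene well_vial 0.57 [ 0.479 -0.206  0.017] [147. 206.]
side blue_dish 0.57 [ 0.475 -0.188  0.019] [289. 168.]
side blue_bowl 0.95 [ 0.457 -0.065  0.027] [296. 195.]
side blue_cup 0.88 [ 0.458 -0.187  0.055] [298. 153.]
side blue_vial 0.98 [0.526 0.085 0.043] [252. 232.]
side blue_vial 0.83 [ 0.366 -0.141  0.042] [342. 172.]
side blue_vial 0.78 [ 0.46  -0.074  0.058] [296. 178.]
side grey_dish 0.8 [0.421 0.054 0.018] [315. 238.]
side grey_cup 0.84 [0.429 0.224 0.043] [312. 301.]
side well_dish 0.83 [ 0.651 -0.162  0.012] [206. 171.]
side well_bowl 0.72 [0.628 0.094 0.018] [189. 243.]
side well_cup 0.57 [ 0.644 -0.066  0.015] [200. 193.]
side well_vial 0.57 [0.636 0.02  0.018] [194. 217.]
```

View pics/scene0.png

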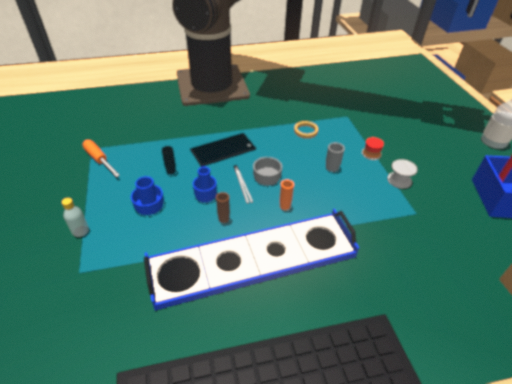

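View pics/side0.png

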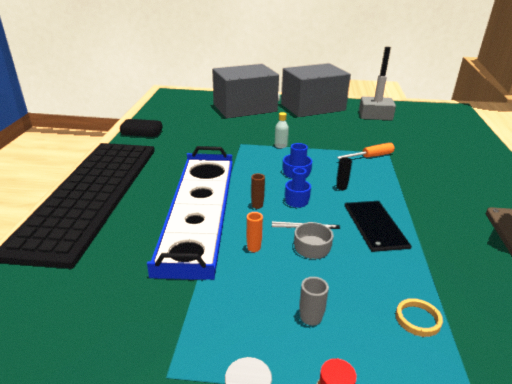

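Candidates for blue_vial in the scene picture are blue (206,176), brown (223,207), orange (287,194) and black (168,160). For the cup they are blue (147,190) and grey (335,156), and for the dish blue (147,202) and grey (268,170). I pick the blue stacks: cup in dish at (147,197) and vial in bowl at (205,185). From large to small, the wells are dish (179,273), bowl (320,238), cup (229,260) and vial (276,249). Next I'll fit these precisely and view one close crop.

```bash
cat >> h.py <<'E'
def go(x,y,z,yaw=None):
    """print turn (deg about tool z) and tool shift (mm) to world TCP x,y,z with tool-y yaw (deg), tool down"""
    s=ctrl.get_state(); M=R.from_quat(s['tcp_rot']).as_matrix(); d=M.T@(np.array([x,y,z])-s['eef_pos'])*1000
    cur=np.degrees(np.arctan2(M[1,1],M[0,1])); t=None
    if yaw is not None:
        c,sn=np.cos(np.radians(yaw)),np.sin(np.radians(yaw))
        G=np.array([[sn,c,0],[-c,sn,0],[0,0,-1.]])
        t=np.round(R.from_matrix(M.T@G).as_rotvec(degrees=True),1)
    print('cur yaw',round(cur,1),'turn',t,'shift',np.round(d,1))
def blobs(mask,amin=40):
    n,l,st,c=cv2.connectedComponentsWithStats(mask.astype(np.uint8)); return [(c[i],st[i],l==i) for i in range(1,n) if st[i,4]>amin]
E
python3 - <<'E'
from h import *
prior={'dish':(.651,-.161),'cup':(.647,-.069),'vial':(.64,.022),'bowl':(.629,.111)}
A={}
for n in ['scene','side']:
    p=ctrl.read_camera(n); g=p['color'].max(2)<70
    for k,w in prior.items():
        uv=proj(p,[*w,.012])[0]
        b=[b for b in blobs(g) if np.linalg.norm(b[0]-uv)<12]
        for c,st,_ in b: 
            q=ray(p,c,.011); print(n,k,st,np.round(q,4)); A.setdefault(k,[]).append(q[:2])
order=['dish','cup','vial','bowl']
P=[];I=[]
for i,k in enumerate(order):
    for q in A.get(k,[]): P.append(q);I.append(i)
P=np.array(P);I=np.array(I)
from scipy.optimize import least_squares
f=lambda v:(P-(v[:2]+np.outer((I-1.5)*.09,[np.cos(v[2]),np.sin(v[2])]))).ravel()
r=least_squares(f,[.64,0,1.6],loss='soft_l1',f_scale=.002);print(r.x,np.degrees(r.x[2]),np.round(r.fun*1000,1))
for i,k in enumerate(order): print(k,np.round(r.x[:2]+(i-1.5)*.09*np.array([np.cos(r.x[2]),np.sin(r.x[2])]),4))
go(.52,-.13,.253,r.x[2]*180/np.pi-90)
p=ctrl.read_camera('scene');cv2.imwrite('pics/crop0.png',cv2.resize(p['color'][140:310,120:370,::-1],None,fx=3,fy=3))
E
```

```text
scene dish [ 159  258   39   33 1002] [ 0.6489 -0.1596  0.011 ]
scene cup [219 254  19  15 214] [ 0.6407 -0.0704  0.011 ]
scene bowl [308 229  26  19 360] [0.6273 0.1116 0.011 ]
side dish [191 165  33  13 341] [ 0.6509 -0.1633  0.011 ]
side cup [191 189  21   8 133] [ 0.644  -0.0738  0.011 ]
side vial [186 216  18   7 100] [0.6367 0.0169 0.011 ]
side bowl [155 242  51  25 602] [0.6316 0.1125 0.011 ]
[ 0.6396515  -0.02594062  1.64446151] 94.22070382204342 [-0.7  0.9  1.3 -2.7 -2.3  0.4  1.  -3.   0.3 -2.  -2.5  2.9  1.9  3.8]
dish [ 0.6496 -0.1606]
cup [ 0.643  -0.0708]
vial [0.6363 0.0189]
bowl [0.6297 0.1087]Traceback (most recent call last):
  File "<stdin>", line 20, in <module>
  File "h.py", line 23, in go
    t=np.round(R.from_matrix(M.T@G).as_rotvec(degrees=True),1)
               ~~~~~~~~~~~~~^^^^^^^
  File "scipy/spatial/transform/_rotation.pyx", line 1143, in scipy.spatial.transform._rotation.Rotation.from_matrix
ValueError: Non-positive determinant (left-handed or null coordinate frame) in rotation matrix 0: [[-4.61281933e-01 -8.87253615e-01 -1.18050017e-05]
 [-8.87253615e-01  4.61281932e-01  4.87538379e-05]
 [ 3.78115849e-05 -3.29632950e-05  9.99999999e-01]].
```

```bash
sed -i 's/G=np.array.*/G=np.array([[-sn,c,0],[c,sn,0],[0,0,-1.]])/' h.py
python3 - <<'E'
from h import *
go(.52,-.13,.253,4.2)
p=ctrl.read_camera('scene');cv2.imwrite('pics/crop0.png',cv2.resize(p['color'][140:310,120:370,::-1],None,fx=3,fy=3))
p=ctrl.read_camera('wrist');E=p['extrinsics'];s=ctrl.get_state();M=R.from_quat(s['tcp_rot']).as_matrix()
print(M.T@(-E[:3,:3].T@E[:3,3]-s['eef_pos']),M.T@E[:3,:3].T,p['fx'])
E
```

```text
cur yaw 66.8 turn [-0.   0.  62.6] shift [-5.291e+02 -5.892e+02  3.000e-01]
[ 0.07485554  0.00053703 -0.12079429] [[ 4.36441116e-04 -9.54879550e-01 -2.96993020e-01]
 [ 9.99999900e-01  3.88128779e-04  2.21637661e-04]
 [-9.63657316e-05 -2.96993087e-01  9.54879624e-01]] 306.00389694629956
```

View pics/crop0.png

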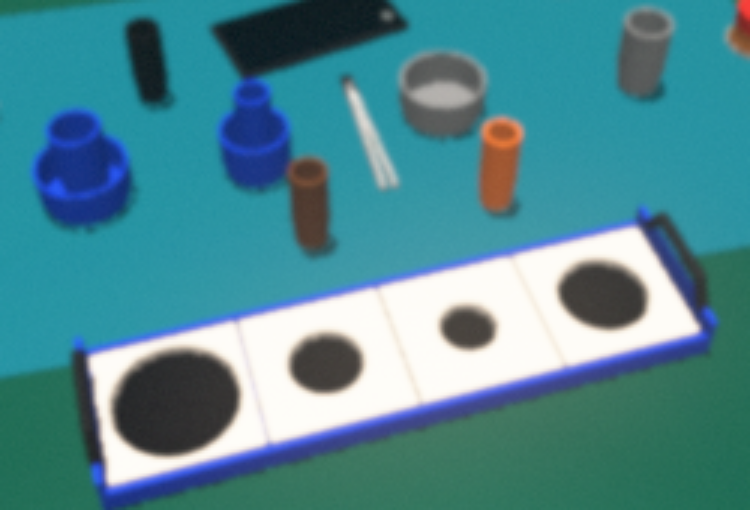

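The crop shows the blue cup in the blue dish at (75,165) and the blue vial in the blue bowl at (252,135). The four wells are as I assumed.

Careful with the scale: shifts go in shares of 400 mm and turns go in shares of 120 degrees. That gives: -339 mm / 400 = -0.8475, -304 mm / 400 = -0.76, 62.6 degrees / 120 = 0.5217.

{"op": "send_rows", "data": {"rows": "0 0 0.0667 -0.095 -0.105 0 1;0 0 0.1333 -0.19 -0.21 0 1;0 0 0.2 -0.285 -0.3175 0 1;0 0 0.2667 -0.38 -0.4225 0 1;0 0 0.3333 -0.475 -0.53 0 1;0 0 0.4 -0.57 -0.635 0 1;0 0 0.4667 -0.665 -0.74 0 1;0 0 0.5217 -0.76 -0.8475 0 1", "grip_force": 20}}

```text
time: 2.3
eef_pos: [0.4122, 0.187, 0.2538]
tcp_rot: [0.682, 0.731, 0.001, 0.0]
contact_force: [0.1, -0.0, -0.4]
opening: 0.999
finger_force: 0.0
```

```bash
python3 - <<'E'
from h import *
go(.52,-.13,.253,4.2);go(.50,-.11,.253,4.2)
E
```

```text
cur yaw 3.9 turn [ 0.1 -0.  -0.3] shift [-323.7   85.7    0.8]
cur yaw 3.9 turn [ 0.1 -0.  -0.3] shift [-302.4   67.1    0.8]
```

In the tool's units: -302 mm / 400 = -0.755, -275 mm / 400 = -0.6875.

{"op": "send_rows", "data": {"rows": "0 0 0 -0.1375 0.035 0 1;0 0 0 -0.275 0.07 0 1;0 0 0 -0.4125 0.105 0 1;0 0 0 -0.55 0.14 0 1;0 0 0 -0.6875 0.175 0 1;0 0 0 -0.755 0.18 0 1;0 0 0 -0.755 0.18 0 1;0 0 0 -0.755 0.18 0 1"}}

```text
time: 3.3
eef_pos: [0.5054, -0.1066, 0.2532]
tcp_rot: [0.681, 0.732, 0.0, -0.0]
contact_force: [-0.5, 1.1, -0.4]
opening: 0.997
finger_force: 0.0
```

```bash
python3 - <<'E'
from h import *
p=ctrl.read_camera('wrist');save(p,'w1')
for t in ['blue_dish','blue_bowl','blue_cup','blue_vial','well_dish','well_bowl','well_cup','well_vial']:
    for d in ctrl.look_for(p,t)[:2]:
        w=toworld(p,d['position']); print(t,round(d['p'],2),np.round(w,3),np.round(proj(p,w)[0]))
print(ctrl.get_state()['eef_pos'])
E
```

```text
blue_dish 0.94 [ 0.473 -0.196  0.017] [225. 233.]
blue_bowl 0.95 [ 0.46  -0.084  0.027] [217. 145.]
blue_cup 0.87 [ 0.458 -0.196  0.05 ] [209. 244.]
blue_cup 0.69 [ 0.471 -0.195  0.018] [223. 233.]
blue_vial 0.83 [ 0.457 -0.088  0.057] [210. 153.]
blue_vial 0.83 [ 0.531 -0.055  0.048] [283. 126.]
well_dish 0.74 [ 0.649 -0.157  0.007] [364. 211.]
well_bowl 0.69 [0.631 0.075 0.013] [388.   4.]
well_bowl 0.5 [ 0.461 -0.08   0.029] [217. 142.]
well_cup 0.58 [ 0.643 -0.066  0.022] [378. 140.]
well_vial 0.9 [0.636 0.023 0.017] [384.  57.]
well_vial 0.5 [ 0.455 -0.2    0.047] [207. 246.]
[ 0.5055832  -0.10688381  0.25339678]
```

View pics/w1.png

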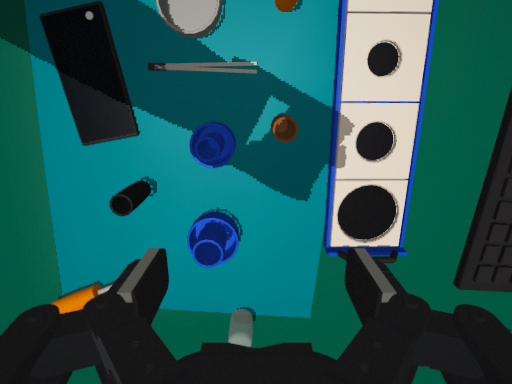

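```bash
cat >> h.py <<'E'
def circ(im,p,x,y,z,r,col,s,u0,v0):
    a=np.linspace(0,2*np.pi,60); q=proj(p,np.c_[x+r*np.cos(a),y+r*np.sin(a),np.full(60,z)])
    cv2.polylines(im,[np.int32((q-[u0,v0]+.5)*s)],True,col,1)
E
python3 - <<'E'
from h import *
p=ctrl.read_camera('wrist')
print(ray(p,(209,253),.065),ray(p,(208,149),.071),ray(p,(213.5,240),.032),ray(p,(212.5,144.5),.038))
for k,w in dict(cup=(.643,-.0708),vial=(.6363,.0189),dish=(.6496,-.1606)).items():
    uv=proj(p,[*w,.012])[0]
    for c,st,m in blobs(p['color'].max(2)<45):
        if np.linalg.norm(c-uv)<15: 
            cs,_=cv2.findContours(m.astype(np.uint8),0,1); e=cv2.fitEllipse(cs[0]); print(k,st,np.round(ray(p,c,.011),4),np.round(ray(p,e[0],.011),4))
u0,v0,s=170,110,5
im=cv2.resize(p['color'][v0:v0+165,u0:u0+100,::-1],None,fx=s,fy=s,interpolation=cv2.INTER_CUBIC)
im=cv2.convertScaleAbs(im,alpha=1.5)
im=im[:, :].copy()
for (uv,z,r,c) in [((209,253),.065,.018,(0,255,255)),((208,149),.071,.013,(0,255,255)),((213.5,240),.032,.032,(0,255,0)),((212.5,144.5),.038,.025,(0,255,0))]:
    q=ray(p,uv,z); circ(im,p,q[0],q[1],z,r,c,s,u0,v0)
cv2.imwrite('pics/w1c.png',cv2.resize(im,None,fx=.72,fy=.72))
E
```

```text
[ 0.46022405 -0.20049795  0.065     ] [ 0.45685856 -0.08208744  0.071     ] [ 0.46091101 -0.20030448  0.032     ] [ 0.45683032 -0.0823243   0.038     ]
cup [ 357  123   36   36 1024] [ 0.6437 -0.0675  0.011 ] [ 0.6437 -0.0675  0.011 ]
vial [368  42  30  33 769] [0.6364 0.0224 0.011 ] [0.6364 0.0224 0.011 ]
dish [ 338  185   57   54 2374] [ 0.6506 -0.1573  0.011 ] [ 0.6506 -0.1573  0.011 ]
```

View pics/w1c.png

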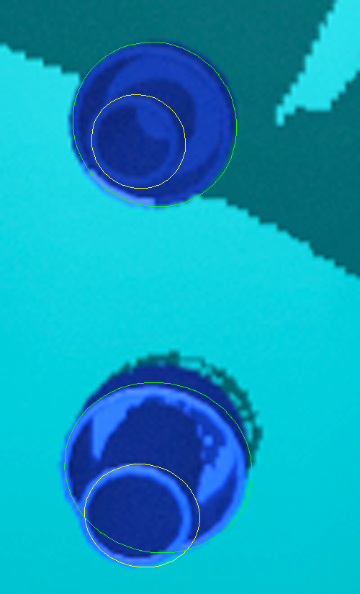

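The overlay circles fit all four rims: cup/dish centre is about (0.460,-0.200) and vial/bowl about (0.457,-0.082). I'll grasp the cup first.

```bash
python3 - <<'E'
from h import *
go(.46,-.2005,.056,4.2)
E
```

```text
cur yaw 4.2 turn [ 0.  0. -0.] shift [-89.9 -52.3 197.4]
```

In the tool's units: 130 mm / 400 = 0.325, 100 mm / 400 = 0.25.

{"op": "send_rows", "data": {"rows": "0 0 0 -0.1125 -0.065 0.075 0.6;0 0 0 -0.225 -0.13 0.15 0.6;0 0 0 -0.225 -0.13 0.25 0.6;0 0 0 -0.225 -0.13 0.325 0.6;0 0 0 -0.225 -0.13 0.325 0.6;0 0 0 -0.225 -0.13 0.325 0.6"}}

```text
time: 4.55
eef_pos: [0.461, -0.2012, 0.1246]
tcp_rot: [0.681, 0.732, 0.0, 0.001]
contact_force: [0.3, -0.1, 0.3]
opening: 0.798
finger_force: 0.0
```

```bash
python3 - <<'E'
from h import *
go(.46,-.2005,.056,4.2)
E
```

```text
cur yaw 4.2 turn [ 0.1  0.1 -0. ] shift [ 0.9 -1.1 68.6]
```

In the tool's units: 68 mm / 400 = 0.17, 50 mm / 400 = 0.125.

{"op": "send_rows", "data": {"rows": "0 0 0 0.0025 -0.0025 0.0625 0.6;0 0 0 0.0025 -0.0025 0.125 0.6;0 0 0 0.0025 -0.0025 0.17 0.6;0 0 0 0.0025 -0.0025 0.17 0.6;0 0 0 0.0025 -0.0025 0.17 -1;0 0 0 0.0025 -0.0025 0.17 -1;0 0 0 0.0025 -0.0025 0.17 -1;0 0 0 0.0025 -0.0025 0.17 -1"}}

```text
time: 5.55
eef_pos: [0.4601, -0.2005, 0.0566]
tcp_rot: [0.681, 0.732, 0.0, 0.001]
contact_force: [-0.3, 0.2, 5.4]
opening: 0.426
finger_force: 20.1
```

In the tool's units: -90 mm / 400 = -0.225, -60 mm / 400 = -0.15.

{"op": "send_rows", "data": {"rows": "0 0 0 0 0 0 -1;0 0 0 0 0 0 -1;0 0 0 0 0 -0.0375 -1;0 0 0 0 0 -0.075 -1;0 0 0 0 0 -0.15 -1;0 0 0 0 0 -0.225 -1;0 0 0 0 0 -0.225 -1"}}

```text
time: 6.42
eef_pos: [0.4608, -0.201, 0.1489]
tcp_rot: [0.681, 0.732, 0.0, 0.004]
contact_force: [0.5, 1.0, 0.1]
opening: 0.424
finger_force: 20.3
```

```bash
python3 - <<'E'
from h import *
go(.643,-.069,.146,4.2)
p=ctrl.read_camera('wrist');save(p,'w2')
p=ctrl.read_camera('scene');save(p,'s2')
E
```

```text
cur yaw 4.2 turn [ 0.3  0.3 -0. ] shift [118.5 191.2   3.4]
```

View pics/s2.png

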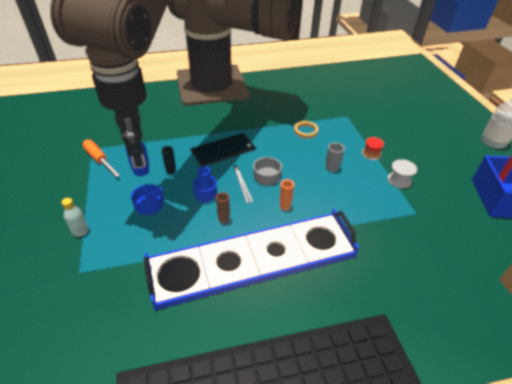

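The cup is lifted at (137,158) and the dish stayed at (147,200). Carrying the cup to its well.

In the tool's units: 191 mm / 400 = 0.4775, 154 mm / 400 = 0.385.

{"op": "send_rows", "data": {"rows": "0 0 0 0.05 0.08 0 -1;0 0 0 0.11 0.18 0 -1;0 0 0 0.175 0.28 0 -1;0 0 0 0.2375 0.385 0 -1;0 0 0 0.295 0.4775 0 -1;0 0 0 0.295 0.4775 0.05 -1;0 0 0 0.295 0.4775 0.1 -1;0 0 0 0.295 0.4775 0.1 -1"}}

```text
time: 7.52
eef_pos: [0.6376, -0.0685, 0.1008]
tcp_rot: [0.681, 0.732, -0.002, -0.004]
contact_force: [-0.6, 0.8, 0.2]
opening: 0.429
finger_force: 20.4
```

```bash
python3 - <<'E'
from h import *
go(.643,-.069,.063,4.2)
p=ctrl.read_camera('wrist');save(p,'w3')
for k,w in dict(vial=(.6363,.0189)).items():
    uv=proj(p,[*w,.012])[0]
    for c,st,m in blobs(p['color'].max(2)<45):
        if np.linalg.norm(c-uv)<25: print(k,st,np.round(ray(p,c,.011),4))
E
```

```text
cur yaw 4.1 turn [-0.5 -0.2 -0.1] shift [-1.   5.7 37.7]
vial [237  73  50  31 873] [0.6335 0.0134 0.011 ]
```

View pics/w3.png

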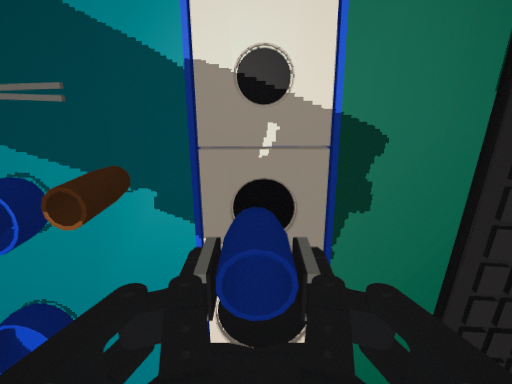

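```bash
python3 - <<'E'
from h import *
p=ctrl.read_camera('wrist')
print(ctrl.get_state()['eef_pos'],-p['extrinsics'][:3,:3].T@p['extrinsics'][:3,3])
for w in [(.65,-.158,.011),(.643,-.069,.011),(.6365,.0205,.011),(.6376,-.0685,.049),(.6376,-.0685,.011)]: print(w,proj(p,w))
for uv in [(264,73),(264,207)]: print(ray(p,uv,.012))
E
```

```text
[ 0.63993752 -0.06909081  0.10431084] [0.63514559 0.00675856 0.22360366]
(0.65, -0.158, 0.011) [[261.18934917 309.17359331]]
(0.643, -0.069, 0.011) [[260.94387413 207.39300468]]
(0.6365, 0.0205, 0.011) [[261.41950826  77.81466725]]
(0.6376, -0.0685, 0.049) [[252.89066616 226.77676645]]
(0.6376, -0.0685, 0.011) [[253.68395881 206.24911725]]
[0.63793536 0.02348476 0.012     ]
[ 0.64517522 -0.06817461  0.012     ]
```

In the tool's units: 32 mm / 400 = 0.08, 30 mm / 400 = 0.075.

{"op": "send_rows", "data": {"rows": "0 0 0 0 0.0025 0 -1;0 0 0 0 0.0025 0.05 -1;0 0 0 0 0.0025 0.075 -1;0 0 0 0 0.0025 0.08 -1;0 0 0 0 0.0025 0.08 -1;0 0 0 0 0.0025 0.08 -1"}}

```text
time: 8.38
eef_pos: [0.6425, -0.0684, 0.0738]
tcp_rot: [0.681, 0.732, 0.0, 0.0]
contact_force: [0.2, 0.0, -0.1]
opening: 0.426
finger_force: 20.4
```

```bash
python3 - <<'E'
from h import *
go(.644,-.069,.063,4.2)
E
```

```text
cur yaw 4.2 turn [ 0.1  0.  -0. ] shift [-0.7  1.4 10.8]
```

In the tool's units: 10 mm / 400 = 0.025, 9 mm / 400 = 0.0225.

{"op": "send_rows", "data": {"rows": "0 0 0 -0.0025 0.0025 0.0125 -1;0 0 0 -0.0025 0.0025 0.0225 -1;0 0 0 -0.0025 0.0025 0.025 -1;0 0 0 -0.0025 0.0025 0.025 -1"}}

```text
time: 8.88
eef_pos: [0.6431, -0.0692, 0.0632]
tcp_rot: [0.681, 0.732, -0.0, -0.0]
contact_force: [-1.0, -0.1, -0.6]
opening: 0.423
finger_force: 20.4
```

In the tool's units: 1 mm / 400 = 0.0025.

{"op": "send_rows", "data": {"rows": "0 0 0 0 0 0.0025 -1;0 0 0 0 0 0.0025 -1"}}

```text
time: 9.12
eef_pos: [0.6434, -0.0693, 0.0628]
tcp_rot: [0.681, 0.732, 0.0, 0.0]
contact_force: [-0.9, -0.4, 2.0]
opening: 0.426
finger_force: 20.5
```

In the tool's units: -75 mm / 400 = -0.1875, -40 mm / 400 = -0.1.

{"op": "send_rows", "data": {"rows": "0 0 0 0 0 0 0.3;0 0 0 0 0 0 0.3;0 0 0 0 0 -0.005 0.3;0 0 0 0 0 -0.0375 0.3;0 0 0 0 0 -0.1 0.3;0 0 0 0 0 -0.1875 0.3;0 0 0 0 0 -0.1875 0.3;0 0 0 0 0 -0.1875 0.3"}}

```text
time: 10.12
eef_pos: [0.643, -0.0692, 0.1374]
tcp_rot: [0.681, 0.732, 0.0, 0.0]
contact_force: [0.3, -0.1, -1.7]
opening: 0.648
finger_force: 0.0
```

```bash
python3 - <<'E'
from h import *
go(.457,-.0822,.138,4.2)
p=ctrl.read_camera('wrist');save(p,'w4')
E
```

```text
cur yaw 4.1 turn [ 0.   0.  -0.1] shift [   0.5 -186.5   -0.6]
```

View pics/w4.png

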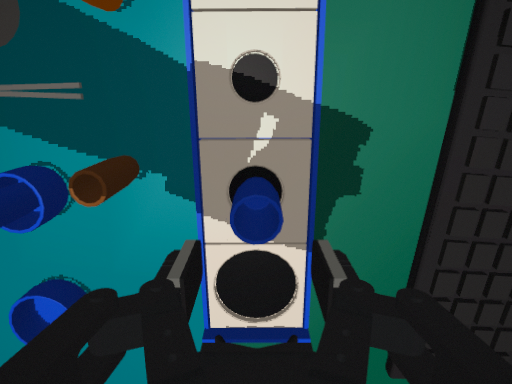

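The cup stands upright in its recess at (256,212). Now the vial.

In the tool's units: -186 mm / 400 = -0.465, -170 mm / 400 = -0.425.

{"op": "send_rows", "data": {"rows": "0 0 0 0 -0.1 0 0;0 0 0 0 -0.2125 0 0;0 0 0 0 -0.325 0 0;0 0 0 0 -0.425 0 0;0 0 0 0 -0.465 0 0;0 0 0 0 -0.465 0 0;0 0 0 0 -0.465 0.05 0;0 0 0 0 -0.465 0.05 0"}}

```text
time: 11.18
eef_pos: [0.4578, -0.0824, 0.1162]
tcp_rot: [0.681, 0.732, -0.0, -0.001]
contact_force: [-0.4, -0.7, 0.4]
opening: 0.501
finger_force: 0.0
```

```bash
python3 - <<'E'
from h import *
go(.457,-.0822,.062,4.2)
E
```

```text
cur yaw 4.2 turn [-0.1 -0.1 -0. ] shift [ 0.2 -0.7 54.2]
```

In the tool's units: 54 mm / 400 = 0.135, 40 mm / 400 = 0.1.

{"op": "send_rows", "data": {"rows": "0 0 0 0 -0.0025 0.05 0;0 0 0 0 -0.0025 0.1 0;0 0 0 0 -0.0025 0.135 0;0 0 0 0 -0.0025 0.135 0;0 0 0 0 -0.0025 0.135 -1;0 0 0 0 -0.0025 0.135 -1;0 0 0 0 -0.0025 0.135 -1;0 0 0 0 -0.0025 0.135 -1"}}

```text
time: 12.18
eef_pos: [0.4572, -0.083, 0.0641]
tcp_rot: [0.681, 0.732, 0.0, 0.001]
contact_force: [-0.4, 0.4, 2.7]
opening: 0.301
finger_force: 19.8
```

{"op": "send_rows", "data": {"rows": "0 0 0 0 0 0 -1;0 0 0 0 0 0 -1;0 0 0 0 0 -0.0375 -1;0 0 0 0 0 -0.075 -1;0 0 0 0 0 -0.15 -1;0 0 0 0 0 -0.225 -1;0 0 0 0 0 -0.225 -1;0 0 0 0 0 -0.225 -1"}}

```text
time: 13.18
eef_pos: [0.4561, -0.0825, 0.1529]
tcp_rot: [0.681, 0.732, -0.0, -0.0]
contact_force: [0.5, 0.0, -1.6]
opening: 0.298
finger_force: 19.9
```

```bash
python3 - <<'E'
from h import *
go(.637,.0215,.151,4.2)
p=ctrl.read_camera('scene');a=p['color'][100:260,100:260]
p=ctrl.read_camera('side');b=p['color'][120:280,170:330]
cv2.imwrite('pics/s5.png',cv2.resize(np.hstack([a,b])[:,:,::-1],None,fx=2.5,fy=2.5))
E
```

```text
cur yaw 4.1 turn [-0.  -0.  -0.1] shift [ 90.7 187.9   1.8]
```

View pics/s5.png

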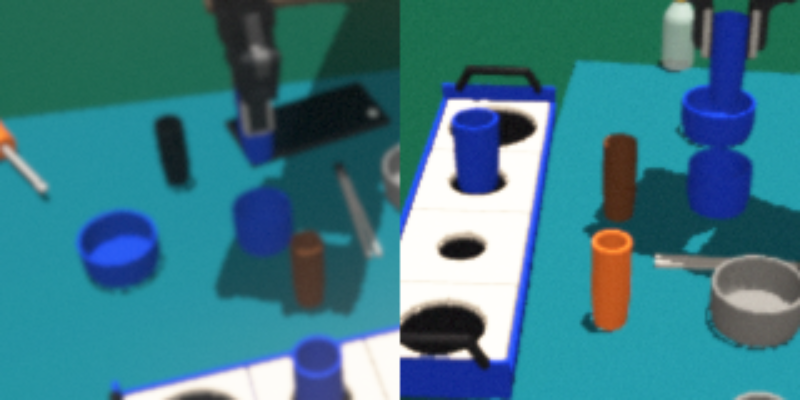

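The vial is held upright, and the bowl and dish are now empty in place. Carrying the vial to its well.

In the tool's units: 188 mm / 400 = 0.47, 161 mm / 400 = 0.4025.

{"op": "send_rows", "data": {"rows": "0 0 0 0.045 0.0925 0 -1;0 0 0 0.095 0.1975 0 -1;0 0 0 0.145 0.3025 0 -1;0 0 0 0.195 0.4025 0 -1;0 0 0 0.2275 0.47 0 -1;0 0 0 0.2275 0.47 0.0625 -1;0 0 0 0.2275 0.47 0.125 -1;0 0 0 0.2275 0.47 0.125 -1"}}

```text
time: 14.28
eef_pos: [0.6348, 0.022, 0.0989]
tcp_rot: [0.681, 0.732, -0.003, -0.004]
contact_force: [-0.5, 0.4, -0.7]
opening: 0.299
finger_force: 19.9
```

In the tool's units: 15 mm / 400 = 0.0375, 10 mm / 400 = 0.025.

{"op": "send_rows", "data": {"rows": "0 0 0 0 0 0.025 -1;0 0 0 0 0 0.0375 -1;0 0 0 0 0 0.0375 -1;0 0 0 0 0 0.0375 -1"}}

```text
time: 14.78
eef_pos: [0.638, 0.0215, 0.089]
tcp_rot: [0.681, 0.732, 0.0, 0.0]
contact_force: [0.6, -0.1, 0.5]
opening: 0.298
finger_force: 19.9
```

```bash
python3 - <<'E'
from h import *
go(.637,.0215,.0695,4.2)
E
```

```text
cur yaw 4.1 turn [ 0.1  0.  -0.1] shift [ 0.1 -1.  19.5]
```

In the tool's units: 19.5 mm / 400 = 0.0488, 18.5 mm / 400 = 0.0463.

{"op": "send_rows", "data": {"rows": "0 0 0 0 -0.0025 0.025 -1;0 0 0 0 -0.0025 0.04 -1;0 0 0 0 -0.0025 0.0463 -1;0 0 0 0 -0.0025 0.0488 -1;0 0 0 0 -0.0025 0.0488 -1"}}

```text
time: 15.4
eef_pos: [0.6364, 0.0216, 0.0701]
tcp_rot: [0.681, 0.732, -0.001, -0.001]
contact_force: [-3.6, 0.6, 7.0]
opening: 0.301
finger_force: 20.8
```

In the tool's units: -85 mm / 400 = -0.2125, -45 mm / 400 = -0.1125.

{"op": "send_rows", "data": {"rows": "0 0 0 0 0 -0.0025 -1;0 0 0 0 0 -0.0025 0;0 0 0 0 0 -0.0025 0;0 0 0 0 0 -0.0075 0;0 0 0 0 0 -0.0375 0;0 0 0 0 0 -0.1125 0.5;0 0 0 0 0 -0.2125 1;0 0 0 0 0 -0.2125 1"}}

```text
time: 16.4
eef_pos: [0.6396, 0.0212, 0.1596]
tcp_rot: [0.681, 0.732, 0.003, 0.004]
contact_force: [0.4, -0.6, -0.4]
opening: 1.003
finger_force: 0.0
```

```bash
python3 - <<'E'
from h import *
go(.457,-.0822,.153,4.2)
p=ctrl.read_camera('wrist');save(p,'w6')
p=ctrl.read_camera('side');
for t in ['blue_vial']:
    for d in ctrl.look_for(p,t)[:4]:
        w=toworld(p,d['position']); print(t,round(d['p'],2),np.round(w,3),np.round(proj(p,w)[0]))
E
```

```text
cur yaw 4.2 turn [ 0.6  0.1 -0. ] shift [ -89.9 -189.7    4.9]
blue_vial 0.72 [ 0.365 -0.141  0.041] [343. 173.]
blue_vial 0.7 [0.523 0.078 0.042] [254. 230.]
blue_vial 0.56 [0.638 0.031 0.055] [190. 203.]
blue_vial 0.56 [ 0.534 -0.052  0.038] [255. 191.]
```

View pics/w6.png

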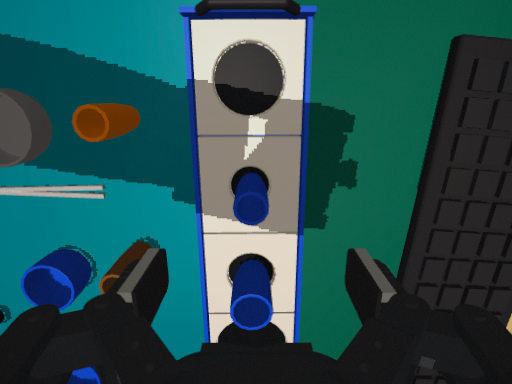

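The vial is upright in its recess at (250,200). Now the bowl, with the fingers yawed away from the brown vial.

In the tool's units: -190 mm / 400 = -0.475, -168 mm / 400 = -0.42, 20 degrees / 120 = 0.1667.

{"op": "send_rows", "data": {"rows": "0 0 0.0417 -0.05 -0.105 0 0.6;0 0 0.0833 -0.1 -0.21 0 0.6;0 0 0.125 -0.15 -0.315 0 0.6;0 0 0.1667 -0.2 -0.42 0 0.6;0 0 0.1667 -0.225 -0.475 0 0.6;0 0 0.1667 -0.225 -0.475 0 0.6;0 0 0.1667 -0.225 -0.475 0 0.6"}}

```text
time: 17.42
eef_pos: [0.4539, -0.0817, 0.1533]
tcp_rot: [0.798, 0.603, -0.0, -0.0]
contact_force: [0.2, 0.5, -0.5]
opening: 0.799
finger_force: 0.0
```

```bash
python3 - <<'E'
from h import *
p=ctrl.read_camera('wrist')
im=p['color'].copy()[:,:,::-1].copy()
circ(im,p,.457,-.0822,.038,.025,(0,255,255),1,0,0)
circ(im,p,.4605,-.2003,.032,.032,(0,255,255),1,0,0)
cv2.imwrite('pics/w7.png',im)
go(.457,-.0822,.029,-15.8)
E
```

```text
cur yaw -15.8 turn [-0. -0. -0.] shift [  0.2   3.  124.5]
```

View pics/w7.png

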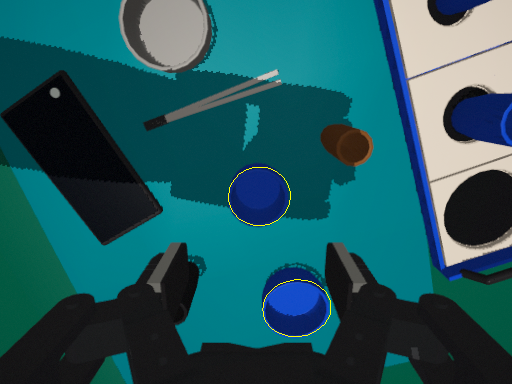

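The bowl fits its circle at (260,196) and the dish at (297,308), so neither has moved. Lowering onto the bowl.

In the tool's units: 124 mm / 400 = 0.31, 115 mm / 400 = 0.2875.

{"op": "send_rows", "data": {"rows": "0 0 0 0 0.0075 0.075 0.6;0 0 0 0 0.0075 0.15 0.6;0 0 0 0 0.0075 0.225 0.6;0 0 0 0 0.0075 0.2875 0.6;0 0 0 0 0.0075 0.31 0.6;0 0 0 0 0.0075 0.31 0.6;0 0 0 0 0.0075 0.31 -1;0 0 0 0 0.0075 0.31 -1"}}

```text
time: 18.48
eef_pos: [0.4576, -0.0832, 0.0311]
tcp_rot: [0.798, 0.603, 0.001, 0.001]
contact_force: [1.0, 0.4, 1.8]
opening: 0.578
finger_force: 21.0
```

In the tool's units: -110 mm / 400 = -0.275, -90 mm / 400 = -0.225.

{"op": "send_rows", "data": {"rows": "0 0 0 0 0 0 -1;0 0 0 0 0 0 -1;0 0 0 0 0 -0.025 -1;0 0 0 0 0 -0.075 -1;0 0 0 0 0 -0.15 -1;0 0 0 0 0 -0.225 -1;0 0 0 0 0 -0.275 -1;0 0 0 0 0 -0.275 -1"}}

```text
time: 19.48
eef_pos: [0.4572, -0.0832, 0.1414]
tcp_rot: [0.798, 0.603, 0.001, 0.002]
contact_force: [0.1, -1.1, 0.1]
opening: 0.572
finger_force: 21.1
```

```bash
python3 - <<'E'
from h import *
go(.631,.111,.14,4.2)
p=ctrl.read_camera('wrist');save(p,'w8')
E
```

```text
cur yaw -15.9 turn [  0.2   0.1 -20.1] shift [234.3 114.1   1.7]
```

View pics/w8.png

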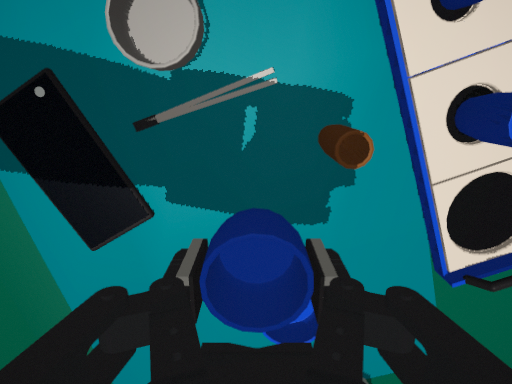

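In the tool's units: 234 mm / 400 = 0.585, 114 mm / 400 = 0.285, -20 degrees / 120 = -0.1667.

{"op": "send_rows", "data": {"rows": "0 0 -0.0333 0.1 0.0475 0 -1;0 0 -0.0667 0.215 0.105 0 -1;0 0 -0.1 0.33 0.16 0 -1;0 0 -0.1333 0.445 0.2175 0 -1;0 0 -0.1667 0.5375 0.2625 0 -1;0 0 -0.1667 0.585 0.285 0 -1;0 0 -0.1667 0.585 0.285 0 -1;0 0 -0.1667 0.585 0.285 0.1 -1"}}

```text
time: 20.52
eef_pos: [0.632, 0.1108, 0.102]
tcp_rot: [0.681, 0.732, 0.002, 0.002]
contact_force: [-0.1, -0.1, -0.7]
opening: 0.577
finger_force: 21.2
```

In the tool's units: 30 mm / 400 = 0.075.

{"op": "send_rows", "data": {"rows": "0 0 0 0 0 0.075 -1;0 0 0 0 0 0.075 -1;0 0 0 0 0 0.075 -1"}}

```text
time: 20.9
eef_pos: [0.6302, 0.1106, 0.0705]
tcp_rot: [0.681, 0.732, 0.0, 0.0]
contact_force: [0.3, 0.1, -0.0]
opening: 0.578
finger_force: 21.1
```

```bash
python3 - <<'E'
from h import *
go(.631,.111,.042,4.2)
p=ctrl.read_camera('scene')
for c,st,m in blobs(p['color'].max(2)<70):
    if np.linalg.norm(c-np.array([320,238]))<15: print(st,np.round(ray(p,c,.011),4))
cv2.imwrite('pics/s9.png',cv2.resize(p['color'][130:310,130:380,::-1],None,fx=3,fy=3))
E
```

```text
cur yaw 4.1 turn [ 0.   0.  -0.1] shift [ 0.4  0.8 28.5]
```

View pics/s9.png

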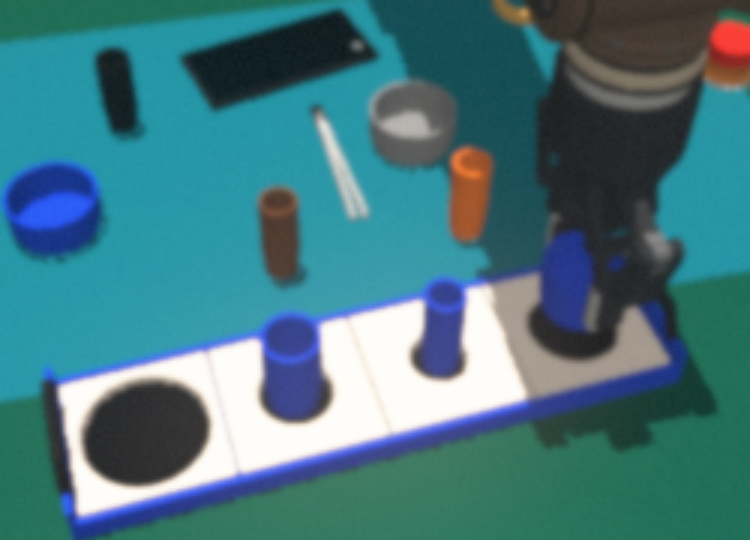

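The bowl hangs over its well at (575,325), so I'll lower it.

In the tool's units: 28 mm / 400 = 0.07, 26 mm / 400 = 0.065.

{"op": "send_rows", "data": {"rows": "0 0 0 0 0.0025 0.03 -1;0 0 0 0 0.0025 0.055 -1;0 0 0 0 0.0025 0.065 -1;0 0 0 0 0.0025 0.07 -1;0 0 0 0 0.0025 0.07 -1"}}

```text
time: 21.58
eef_pos: [0.6313, 0.1113, 0.0421]
tcp_rot: [0.681, 0.732, 0.0, 0.0]
contact_force: [-1.4, 0.0, 0.4]
opening: 0.573
finger_force: 21.3
```

In the tool's units: 1 mm / 400 = 0.0025.

{"op": "send_rows", "data": {"rows": "0 0 0 0 0 0.0025 -1;0 0 0 0 0 0.0025 -1"}}

```text
time: 21.82
eef_pos: [0.6314, 0.1113, 0.0421]
tcp_rot: [0.681, 0.732, 0.0, 0.0]
contact_force: [-3.6, -0.7, 6.0]
opening: 0.572
finger_force: 21.6
```

Floor contact. Releasing, then on to the dish.

In the tool's units: -110 mm / 400 = -0.275, -70 mm / 400 = -0.175.

{"op": "send_rows", "data": {"rows": "0 0 0 0 0 -0.0025 -1;0 0 0 0 0 -0.0025 0.7;0 0 0 0 0 -0.0025 0.7;0 0 0 0 0 -0.0075 0.7;0 0 0 0 0 -0.075 0.7;0 0 0 0 0 -0.175 1;0 0 0 0 0 -0.275 1;0 0 0 0 0 -0.275 1"}}

```text
time: 22.82
eef_pos: [0.6339, 0.1113, 0.1559]
tcp_rot: [0.681, 0.732, 0.003, 0.003]
contact_force: [0.0, -0.5, 0.1]
opening: 1.001
finger_force: 0.0
```

```bash
python3 - <<'E'
from h import *
go(.4605,-.2003,.14,4.2)
E
```

```text
cur yaw 4.2 turn [ 0.5  0.  -0. ] shift [-298.2 -195.7   14.3]
```

In the tool's units: -298 mm / 400 = -0.745, -260 mm / 400 = -0.65.

{"op": "send_rows", "data": {"rows": "0 0 0 -0.09 -0.06 0 1;0 0 0 -0.2 -0.13 0 1;0 0 0 -0.3125 -0.205 0 1;0 0 0 -0.425 -0.28 0 1;0 0 0 -0.5375 -0.3525 0 1;0 0 0 -0.65 -0.425 0 1;0 0 0 -0.745 -0.49 0 1;0 0 0 -0.745 -0.49 0 1"}}

```text
time: 23.82
eef_pos: [0.4554, -0.202, 0.1497]
tcp_rot: [0.683, 0.731, -0.0, -0.001]
contact_force: [0.3, -0.6, -0.3]
opening: 0.998
finger_force: 0.0
```

In the tool's units: 10 mm / 400 = 0.025.

{"op": "send_rows", "data": {"rows": "0 0 0 0 0 0.025 1;0 0 0 0 0 0.025 1;0 0 0 0 0 0.025 1"}}

```text
time: 24.2
eef_pos: [0.4574, -0.1991, 0.1403]
tcp_rot: [0.68, 0.733, -0.0, -0.0]
contact_force: [0.5, 0.5, 0.2]
opening: 1.003
finger_force: 0.0
```

```bash
python3 - <<'E'
from h import *
go(.4605,-.2003,.024,4.2)
ims=[]
p=ctrl.read_camera('wrist')
im=p['color'].copy()[:,:,::-1].copy()
circ(im,p,.4605,-.2003,.032,.032,(0,255,255),1,0,0)
cv2.imwrite('pics/w10.png',im)
E
```

```text
cur yaw 4.3 turn [-0.  -0.   0.1] shift [ -1.5   3.1 116.3]
```

View pics/w10.png

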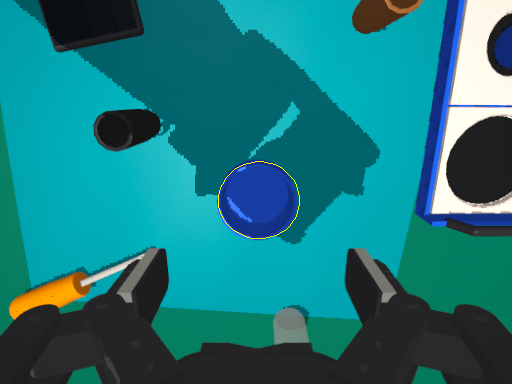

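```bash
python3 - <<'E'
from h import *
p=ctrl.read_camera('scene');q=ctrl.read_camera('side')
print(ray(p,(78,234),0),ray(q,(281,147),0))
b=ray(p,(78,230),0)
for h in (.05,.07,.09): print(h,proj(p,[*b[:2],h]))
E
```

```text
[ 0.50798823 -0.33965914  0.        ] [ 0.4989382  -0.32916978  0.        ]
0.05 [[ 69.85100488 212.7635369 ]]
0.07 [[ 66.3572728  205.38978172]]
0.09 [[ 62.71676602 197.71642501]]
```

Bottle at y=-0.33, so it is clear of the gripper.

In the tool's units: 114 mm / 400 = 0.285, 108 mm / 400 = 0.27.

{"op": "send_rows", "data": {"rows": "0 0 0 -0.0038 0.0075 0.075 1;0 0 0 -0.0038 0.0075 0.15 1;0 0 0 -0.0038 0.0075 0.225 1;0 0 0 -0.0038 0.0075 0.27 1;0 0 0 -0.0038 0.0075 0.285 1;0 0 0 -0.0038 0.0075 0.285 1;0 0 0 -0.0038 0.0075 0.285 -1;0 0 0 -0.0038 0.0075 0.285 -1"}}

```text
time: 25.35
eef_pos: [0.4611, -0.2021, 0.0281]
tcp_rot: [0.681, 0.732, 0.0, 0.001]
contact_force: [0.7, -0.1, 3.4]
opening: 0.727
finger_force: 22.3
```

In the tool's units: -80 mm / 400 = -0.2, -60 mm / 400 = -0.15.

{"op": "send_rows", "data": {"rows": "0 0 0 0 0 0 -1;0 0 0 0 0 0 -1;0 0 0 0 0 0 -1;0 0 0 0 0 -0.025 -1;0 0 0 0 0 -0.075 -1;0 0 0 0 0 -0.15 -1;0 0 0 0 0 -0.2 -1;0 0 0 0 0 -0.2 -1"}}

```text
time: 26.35
eef_pos: [0.4612, -0.2021, 0.1087]
tcp_rot: [0.681, 0.732, 0.0, 0.002]
contact_force: [-0.0, -0.4, -1.0]
opening: 0.728
finger_force: 22.2
```

```bash
python3 - <<'E'
from h import *
go(.6505,-.158,.105,4.2)
p=ctrl.read_camera('wrist');save(p,'w11')
E
```

```text
cur yaw 4.2 turn [ 0.2  0.1 -0. ] shift [ 30.2 192.    4.2]
```

View pics/w11.png

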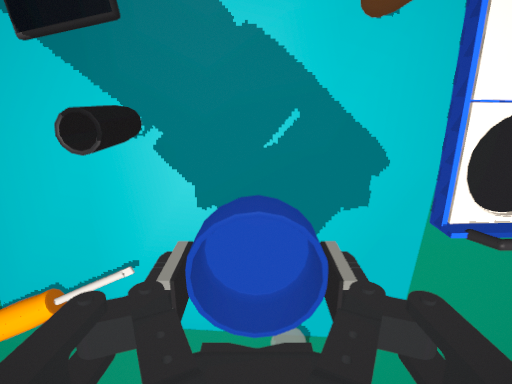

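The dish is held level. Carrying it to its well.

In the tool's units: 192 mm / 400 = 0.48, 170 mm / 400 = 0.425.

{"op": "send_rows", "data": {"rows": "0 0 0 0.015 0.095 0 -1;0 0 0 0.0325 0.205 0 -1;0 0 0 0.05 0.315 0 -1;0 0 0 0.0675 0.425 0 -1;0 0 0 0.075 0.48 0 -1;0 0 0 0.075 0.48 0 -1;0 0 0 0.075 0.48 0.0625 -1;0 0 0 0.075 0.48 0.1 -1"}}

```text
time: 27.4
eef_pos: [0.6473, -0.1574, 0.0642]
tcp_rot: [0.681, 0.732, -0.001, -0.002]
contact_force: [-0.9, -0.1, -0.7]
opening: 0.732
finger_force: 22.3
```

In the tool's units: 5 mm / 400 = 0.0125.

{"op": "send_rows", "data": {"rows": "0 0 0 0 0 0.0125 -1;0 0 0 0 0 0.0125 -1;0 0 0 0 0 0.0125 -1"}}

```text
time: 27.78
eef_pos: [0.6501, -0.158, 0.0628]
tcp_rot: [0.681, 0.732, 0.0, 0.001]
contact_force: [-0.1, -0.2, -0.2]
opening: 0.728
finger_force: 22.3
```

```bash
python3 - <<'E'
from h import *
go(.6505,-.158,.039,4.2)
E
```

```text
cur yaw 4.1 turn [ 0.1  0.  -0.1] shift [-0.   0.4 23.8]
```

In the tool's units: 23 mm / 400 = 0.0575, 22 mm / 400 = 0.055.

{"op": "send_rows", "data": {"rows": "0 0 0 0 0 0.025 -1;0 0 0 0 0 0.045 -1;0 0 0 0 0 0.055 -1;0 0 0 0 0 0.0575 -1;0 0 0 0 0 0.0575 -1"}}

```text
time: 28.4
eef_pos: [0.6497, -0.1577, 0.0391]
tcp_rot: [0.681, 0.732, -0.0, 0.0]
contact_force: [-1.4, 0.2, 3.4]
opening: 0.728
finger_force: 22.1
```

In the tool's units: 1 mm / 400 = 0.0025.

{"op": "send_rows", "data": {"rows": "0 0 0 0 0 0.0025 -1;0 0 0 0 0 0.0025 -1"}}

```text
time: 28.65
eef_pos: [0.6497, -0.1577, 0.0391]
tcp_rot: [0.681, 0.732, -0.0, -0.0]
contact_force: [-3.8, 2.4, 7.5]
opening: 0.731
finger_force: 22.5
```

In the tool's units: -150 mm / 400 = -0.375, -100 mm / 400 = -0.25.

{"op": "send_rows", "data": {"rows": "0 0 0 0 0 -0.0025 -1;0 0 0 0 0 -0.0025 1;0 0 0 0 0 -0.0025 1;0 0 0 0 0 -0.0025 1;0 0 0 0 0 -0.0075 1;0 0 0 0 0 -0.1 1;0 0 0 0 0 -0.25 1;0 0 0 0 0 -0.375 1"}}

```text
time: 29.65
eef_pos: [0.6498, -0.1578, 0.1902]
tcp_rot: [0.681, 0.732, 0.0, 0.001]
contact_force: [1.2, -0.1, -0.5]
opening: 1.002
finger_force: 0.0
```

In the tool's units: -150 mm / 400 = -0.375, -110 mm / 400 = -0.275.

{"op": "send_rows", "data": {"rows": "0 0 0 -0.05 -0.1375 -0.025 1;0 0 0 -0.05 -0.275 -0.05 1;0 0 0 -0.05 -0.375 -0.05 1;0 0 0 -0.05 -0.375 -0.05 1;0 0 0 -0.05 -0.375 -0.05 1"}}

```text
time: 30.28
eef_pos: [0.5019, -0.1887, 0.2084]
tcp_rot: [0.681, 0.732, 0.0, 0.001]
contact_force: [0.7, -0.1, 0.2]
opening: 0.996
finger_force: 0.0
```

```bash
python3 - <<'E'
from h import *
W=dict(dish=(.6505,-.158,.032,.032),cup=(.644,-.069,.06,.018),vial=(.637,.0215,.066,.013),bowl=(.631,.111,.038,.025))
out=[]
for n,(u0,v0,w,h) in dict(scene=(120,140,260,190),side=(130,130,260,190)).items():
    p=ctrl.read_camera(n);im=cv2.resize(p['color'][v0:v0+h,u0:u0+w,::-1],None,fx=3,fy=3,interpolation=cv2.INTER_CUBIC)
    for x,y,hh,r in W.values(): circ(im,p,x,y,.011+hh,r,(0,255,255),3,u0,v0)
    out.append(cv2.resize(im,None,fx=.52,fy=.52))
    for t in ['grey_dish','grey_cup']:
        d=ctrl.look_for(p,t)[0];print(n,t,np.round(toworld(p,d['position']),3))
cv2.imwrite('pics/end.png',np.vstack(out))
E
```

```text
scene grey_dish [0.419 0.064 0.013]
scene grey_cup [0.44  0.212 0.036]
side grey_dish [0.422 0.052 0.017]
side grey_cup [0.427 0.225 0.041]
```

View pics/end.png

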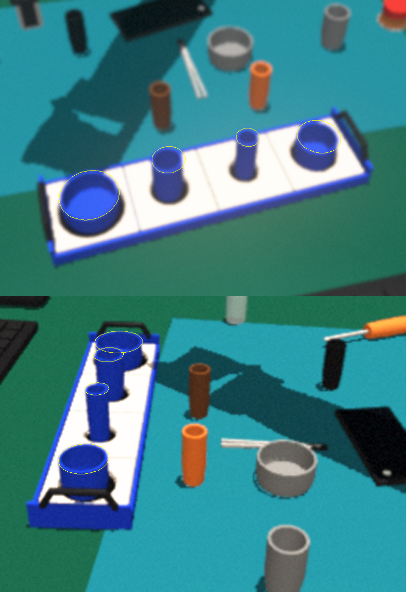

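All four blue pots stand upright in their recesses with their rims on the predicted circles. The grey pots are unmoved and the arm is clear, so I'm handing in.

```bash
python3 -c "
from plant import ctrl; print(ctrl.sign_off())"
```

```text
the job is handed in; nothing more can be done
None
```

I handed the job in at about 30 s of the 104 s: the last pictures show all four blue pots upright in their own recesses and both grey pots where they started; the hand-in returned no verdict.

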